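# Lock the rocking mixer and key in its level zeroing

## Task

Zero the rocking mixer: take the lock pin from its holder and push it from the left through both eyelets, the ear's and the platform tongue's, until its knob sits against the ear. Only then press the keys one at a time, each fully down and let up again: first the bar key, then the square key, then the round key. Do not press the plus-shaped key, leave the pin in, and leave the cup, counter and vial where they stand.

Things in the scene. Friction and masses are not known exactly. Their poses are not given: they have to be found in the camera images.
- mixer: white rocking mixer fixed to the table, housing 130 (x) x 220 (y) x 40 mm, origin under its centre, x away from the robot, y left. Four key modules, 46 mm apart along y, lie on its front (x = -42 mm) in an order that changes. Behind them a ribbed rocking platform (centre x = 28 mm, 70 x 150 mm, y -108 to +42, top 102 mm above the table) stands on a pedestal at y = -45 mm
- eyelet_outer (a point): centre of the 13 mm hole in the upright aluminium ear on the mixer's left end, on the ear's outer (+y) face; ear 10 mm thick, 34 mm wide, top 90 mm above the table; hole axis along the mixer's y, 75 mm above the table, 35 mm above the housing. Axes as the mixer's
- eyelet_inner (a point): centre of the 13 mm hole in the aluminium tongue (10 mm thick) that hangs under the platform's left end, 50 mm further in (-y) on the same axis; the space beyond it is free for 60 mm
- lock_pin: lock pin: steel rod 8 mm thick, 100 mm long, rounded tip, on a square black knob 18 x 18 x 28 mm; 40 g, balances 36 mm down the rod from the knob. Origin on the axis at the knob's front face; rod to -y (tip y = -100 mm), knob to y = +28 mm. Starts level in the holder, axis 32 mm above the table
- pin_tip (a point): tip of the lock pin's rod
- holder: grey pin holder fixed to the table, 60 x 150 mm, base plate 6 mm thick, origin under its centre. At +y (y 34 to 71 mm) a pocket with walls 42 mm high encloses the knob, which cannot be gripped there; at y = -52 mm a 36 mm high fork carries the rod; between (y -45 to +32 mm) the rod lies free. The pin lifts straight up
- bar_key (a joint): travel of the bar key: 0 = up, 0.005 m = fully down (about 3.5 N); springs back when let go
- bar_top (a point): centre of the top face of the bar key, a bar 12 mm (x) by 32 mm (y); 10 mm above its black 40 x 40 x 6 mm module, 56 mm above the table; pressed straight down. Axes as the mixer's
- square_key (a joint): travel of the square key: 0 = up, 0.005 m = fully down (about 3.5 N); springs back when let go
- square_top (a point): centre of the top face of the square key, a 20 mm square; 10 mm above its black 40 x 40 x 6 mm module, 56 mm above the table; pressed straight down. Axes as the mixer's
- round_key (a joint): travel of the round key: 0 = up, 0.005 m = fully down (about 3.5 N); springs back when let go
- round_top (a point): centre of the top face of the round key, a disc 26 mm across; 10 mm above its black 40 x 40 x 6 mm module, 56 mm above the table; pressed straight down. Axes as the mixer's
- plus_key (a joint): travel of the plus key: 0 = up, 0.005 m = fully down (about 3.5 N); springs back when let go
- plus_top (a point): centre of the top face of the plus key, a plus sign 30 mm across with arms 8 mm wide; 10 mm above its black 40 x 40 x 6 mm module, 56 mm above the table; pressed straight down. Axes as the mixer's
- cup: bystander: specimen cup with lid, 65 x 65 x 64 mm, origin under its centre
- counter: bystander: hand tally counter, 37 x 68 x 26 mm, origin under its centre
- vial: bystander: small capped vial, 29 x 29 x 59 mm, origin under its centre

How it is judged:
By the outcome, as a careful person would: the job done as asked, in the order asked, and still so for the second after the job is handed in, with the robot touching nothing.
It also fails if it takes over 61 s, if anything falls off the work surface, if the arm or the gripper's body presses on something with over 40 N, if the wrist force passes 120 N, or if a joint passes its speed limit or range.

## Robot

A 6-joint arm with a two-finger parallel gripper is mounted at the origin on the work surface; the furniture and walls round the work are solid. World frame = base frame: x ahead of the robot, y to its left, z up, the work surface at z = 0. Lengths are in m, angles in rad, forces in N, time in s.
With the tool pointing down it reaches from about 0.3 to 0.95 m from the base axis. Payload 3.1 kg.
Tool frame: the origin (TCP) lies midway between the tips of the shut fingers; the grasp point (between the pads) lies 19 mm behind it; z points along the fingers, y is the line along which they close (so a half turn about z gives the same grasp; the last joint's range is limited). The gripper opens to 85 mm and grips with 20 to 120 N. Pads are 22 mm wide; open, the fingers measure 114 mm over their backs; the gripper's body (76 mm by 85 mm) begins 54 mm behind the grasp point. The pads swing forward as they close: fully open they stand 13 mm farther back than shut.
Start: joints at [-1.299, 0.308, 1.634, -0, 1.2, -0.07], TCP at [0.209, -0.589, 0.231] pointing down, gripper open.
Joint ranges: [-3.06, 3.06], [-0.79, 1.96], [0.05, 2.63], [-1.19, 4.34], [0.05, 2.64], [-2.94, 2.94]. Speed limits (rad/s): [2.79, 2.79, 3.14, 3.14, 3.14, 3.14].

## Interface

Orientations are given as a unit quaternion [w, x, y, z].
In Python, from cell import ctrl gives the robot as it stands.
- The arm moves only by the tool arm_command, never from a script. Its argument "commands" is a list of rows, each an object with "travel": the shift along the world's x, y, z as a fraction of full scale, a list of three; "turn": the turn about the world's z as a fraction of full scale. A call has 1 to 8 rows; each row shifts and turns the commanded pose from where the row before left it; what a row does not reach is not made up. Full scale, the value 1, is 0.5 m for a shift and 360 degrees for a turn. A row lasts 1/8 s, in which the tool goes at most 62.5 mm and 10.7 degrees, less where a joint would pass 70% of its speed; a pose out of reach is approached as far as the arm can. A call with a number of a shift or a turn outside -1 to 1 is refused whole. A call with a gripper value outside its range is refused whole. "fingers" is the opening, from 0 (shut) to 1 (fully open), set as the call begins (left out, the last holds). The fingers move at their own pace and stop on an object; "force" is the grip in N (left out, the last holds). Time passes only in rows, so rows that do not move let the fingers close. It gives the time, the measured TCP pose, the force, the opening and the grip force at its end, in the units of the state.
- ctrl.sense(): the state, without advancing time (a new reading comes with each control period).
- ctrl.grab_frame(name): name is "scene" or "top" or "wrist"; returns a dict with "img" (400x640x3 uint8, red, green, blue), "camera_matrix" (3x3 intrinsics, pixels), "k1" (the pictures are not rectified: a ray, as slopes to the right and down, at radius r is drawn at 1 + k1 r^2 times it, then the intrinsics apply), "eye" and "orientation" of the camera in the world. Camera axes: x right, y up, looking along -z (the intrinsics and any distortion apply to the point x, -y, -z); pixel columns grow to the right and rows downward; lengths in m; the calibration is good to about 2 mm. A picture is of the moment at which its call begins. There is no depth.
- ctrl.hand_in(): hands the job in; it is judged then, once.
The state is a dict: "time": time; "q": joint angles; "dq": joint speeds; "tau": joint torques, N m; "tool_pos": TCP position; "eef_rot": TCP orientation; "force": force on the tool from outside, world axes, zero at the start; "wrist_torque": the same for the moment, N m; "grip_width": opening from 0.0 (shut) to 1.0 (fully open); "grip_force": force on a finger pad.
Only numpy, scipy, OpenCV 4.12 (cv2) and the standard library are available. Lean on these libraries where they do the work, as an engineer would, in place of code of your own. Each camera call takes 0.05 s, during which the arm holds its last target. There are 200 camera calls.

## Working session

There is one attempt and no reset: what is moved stays moved. The work goes in short steps, Python scripts to look and compute and a tool call to move; the robot and the scene stay as the last step left them, time stands still between calls to the robot, and variables do not carry over. Pictures are saved under pics/ and viewed, at most 10 in all, crops included, and the job is handed in when it is done.

Besides the shell and the picture viewer there is one more tool, called after "Request:" as name(argument=value, ...), one argument or row to a line, values as JSON. arm_command: Moves the arm, as the interface text tells. Shift numbers are shares of 0.5 m and turn numbers shares of 360 degrees, none past 1 either way. Its arguments: {"type":"object","properties":{"commands":{"type":"array","items":{"type":"object","properties":{"travel":{"type":"array","items":{"type":"number"}},"turn":{"type":"number"}}}},"fingers":{"type":"number"},"force":{"type":"number"}},"required":["commands"]}

```bash
mkdir -p pics; cat > h.py <<'E'
import numpy as np, cv2, pickle
from scipy.spatial.transform import Rotation as R
from cell import ctrl
def rot(q): return R.from_quat([q[1],q[2],q[3],q[0]]).as_matrix()
def grab(n,save):
    f=ctrl.grab_frame(n); cv2.imwrite('pics/'+save+'.png',f['img'][:,:,::-1]); pickle.dump(f,open('pics/'+save+'.pkl','wb')); return f
def load(s): return pickle.load(open('pics/'+s+'.pkl','rb'))
def ray(f,u,v):
    K=np.array(f['camera_matrix']); d=np.array([(u-K[0,2])/K[0,0],(v-K[1,2])/K[1,1]]); s=d.copy()
    for _ in range(30): s=d/(1+f['k1']*(s@s))
    w=rot(f['orientation'])@np.array([s[0],-s[1],-1]); return np.array(f['eye']),w/np.linalg.norm(w)
def plane(f,u,v,z):
    o,d=ray(f,u,v); return o+d*(z-o[2])/d[2]
def proj(f,p):
    c=rot(f['orientation']).T@(np.array(p)-np.array(f['eye'])); s=np.array([c[0],-c[1]])/-c[2]; s=s*(1+f['k1']*(s@s)); K=np.array(f['camera_matrix']); return s*[K[0,0],K[1,1]]+K[:2,2]
def tri(*a):
    A=np.zeros((3,3));b=np.zeros(3)
    rs=[ray(*x) for x in a]
    for o,d in rs:
        M=np.eye(3)-np.outer(d,d);A+=M;b+=M@o
    p=np.linalg.solve(A,b); return p,[np.linalg.norm((np.eye(3)-np.outer(d,d))@(p-o)) for o,d in rs]
E
python3 - <<'E'
from h import *
for n in('scene','top','wrist'):
    f=grab(n,n+'0'); print(n,f['eye'],f['orientation'],f['camera_matrix'],f['k1'])
print(ctrl.sense())
E
```

```text
scene [-0.09319571  0.60673689  0.87768757] [-0.41666252 -0.1500681   0.32035246  0.83740445] [[461.67977597   0.         321.7204147 ]
 [  0.         461.67977597 197.83072535]
 [  0.           0.           1.        ]] -0.05776747607852538
top [0.29131336 0.19044024 1.09333321] [ 0.71172231  0.05030652 -0.04668057 -0.69910051] [[452.86721243   0.         317.89145791]
 [  0.         452.86721243 196.1490902 ]
 [  0.           0.           1.        ]] 0.0186496376804088
wrist [ 0.28420148 -0.56222637  0.37342499] [ 0.80687757 -0.12788238  0.09192748 -0.56933648] [[331.96253781   0.         319.3568957 ]
 [  0.         331.96253781 200.47681713]
 [  0.           0.           1.        ]] -0.05193756286434892
{'time': 0.15, 'q': array([-1.29870285e+00,  3.08852152e-01,  1.63483724e+00, -1.96731615e-05,
        1.19970073e+00, -6.97053858e-02]), 'dq': array([ 0.00108942, -0.00169574, -0.0034632 ,  0.00014143,  0.00133559,
       -0.00042627]), 'tau': array([-2.83579484e-04, -4.15802264e+01, -2.77146864e+01, -1.05466545e-04,
        6.01042047e-03,  1.81367625e-05]), 'tool_pos': array([ 0.20928776, -0.58825992,  0.23030864]), 'eef_rot': array([-8.93211299e-04,  9.85431194e-01,  1.70072201e-01, -9.99083860e-05]), 'force': array([-0.49222444,  0.15377349, -0.44424257]), 'wrist_torque': array([ 0.01883666, -0.00278632,  0.0006955 ]), 'grip_force': 0.0, 'grip_width': 0.999383589921449}
```

View pics/top0.png

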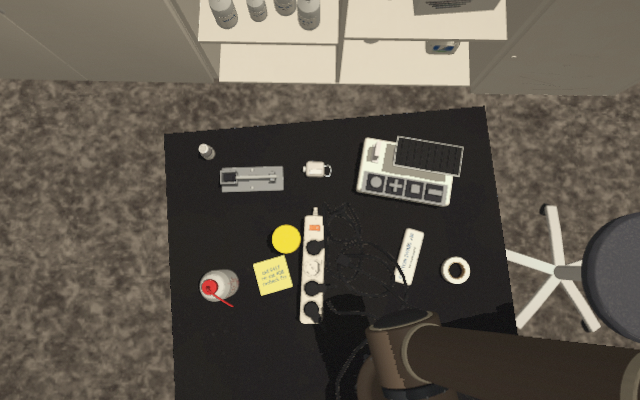

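View pics/scene0.png

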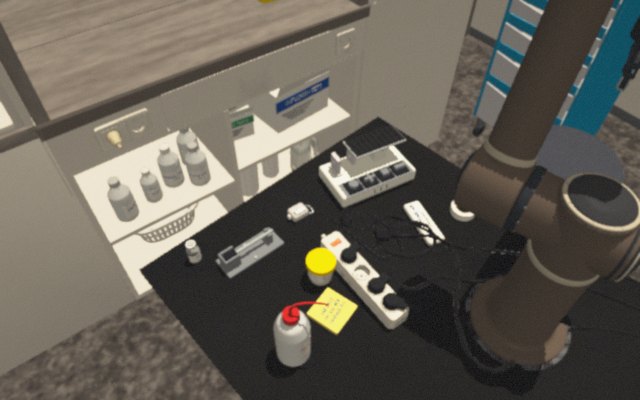

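The top view shows the holder at (252,179) with its pocket at (230,177), and the mixer at (405,172) with its ear near (377,150). The keys run left to right: round (375,183), plus (395,186), square (414,188), bar (434,191). The scene view shows the same layout.

```bash
python3 - <<'E'
from h import *
f=load('top0')
for n,u,v,z in [('holder',252,179,.006),('pocket',230,177,.042),('rodtip',275,178,.032),('round',375,183,.056),('plus',395,186,.056),('square',414,188,.056),('bar',434,191,.056),('ear',377,150,.09),('vial',206,150,.05),('counter',317,169,.02),('cup',286,239,.064)]:
    print(n,plane(f,u,v,z).round(3))
w=load('wrist0'); s=ctrl.sense(); Rt=rot(s['eef_rot'])
print('cam in tool',Rt.T@(np.array(w['eye'])-s['tool_pos']), (Rt.T@rot(w['orientation'])).round(3))
a=cv2.resize(load('top0')['img'][125:215,190:470],None,fx=2.8,fy=2.8,interpolation=3)
b=cv2.resize(load('scene0')['img'][110:280,170:430],None,fx=2.0,fy=2.0,interpolation=3)
c=np.zeros((600,784,3),np.uint8); c[:a.shape[0],:a.shape[1]]=a; c[255:255+b.shape[0],:b.shape[1]]=b
cv2.imwrite('pics/m.png',c[:,:,::-1])
E
```

```text
holder [0.481 0.359 0.006]
pocket [0.478 0.405 0.042]
rodtip [0.48  0.3   0.032]
round [0.468 0.065 0.056]
plus [0.461 0.019 0.056]
square [ 0.458 -0.025  0.056]
bar [ 0.451 -0.071  0.056]
ear [0.538 0.065 0.09 ]
vial [0.541 0.463 0.05 ]
counter [0.506 0.201 0.02 ]
cup [0.334 0.267 0.064]
cam in tool [ 0.07932149  0.00032594 -0.14310869] [[-0.     0.95   0.311]
 [ 1.     0.     0.001]
 [ 0.001  0.311 -0.95 ]]
```

View pics/m.png

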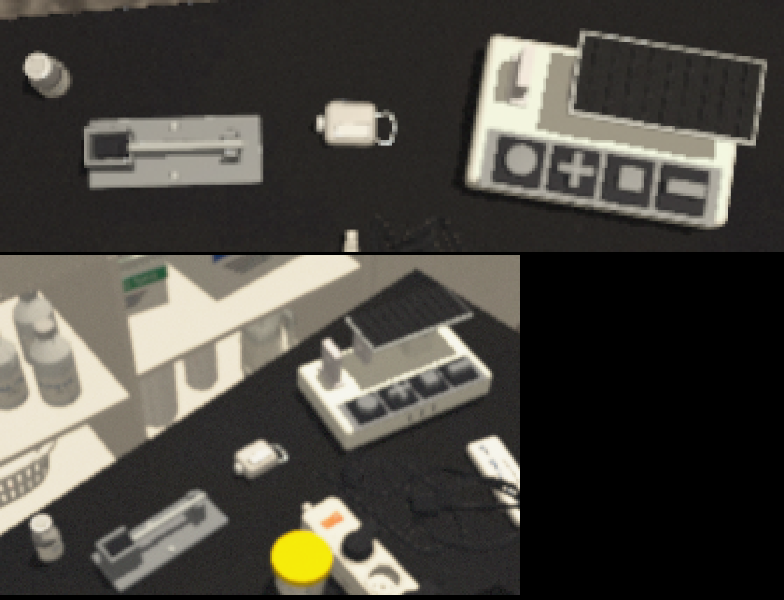

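The close-up confirms the key order and that the pin's knob is at the +y end of the holder. I'll move the wrist camera over the holder now.

Request:
arm_command(
  commands=[
    {"travel": [0.04,0.11,0],"turn": 0.02},
    {"travel": [0.04,0.11,0],"turn": 0.02},
    {"travel": [0.04,0.11,0],"turn": 0.02},
    {"travel": [0.04,0.11,0],"turn": 0.02},
    {"travel": [0.04,0.11,0],"turn": 0.02},
    {"travel": [0.04,0.11,0],"turn": 0.02},
    {"travel": [0.04,0.11,0],"turn": 0.02},
    {"travel": [0.04,0.11,0],"turn": 0.02},
  ],
  fingers=0.5,
)

```text
time: 1.15
tool_pos: [0.3697, -0.1471, 0.2313]
eef_rot: [0.0, 0.78, 0.625, 0.0]
force: [0.7, 0.4, 0.0]
grip_width: 0.499
grip_force: 0.0
```

Request:
arm_command(
  commands=[
    {"travel": [0.028,0.115,0],"turn": 0.02},
    {"travel": [0.028,0.115,0],"turn": 0.015},
    {"travel": [0.028,0.115,0]},
    {"travel": [0.028,0.115,0]},
    {"travel": [0.028,0.115,0]},
    {"travel": [0.028,0.115,0]},
    {"travel": [0.028,0.115,0]},
    {"travel": [0.028,0.11,-0.04]},
  ],
)

```text
invalid input at $.commands[2]: expected keys travel, turn
```

Request:
arm_command(
  commands=[
    {"travel": [0,0.05,-0.1]},
    {"travel": [0,0.03,-0.08]},
    {"travel": [0,0,0]},
    {"travel": [0,0,0]},
  ],
)

```text
invalid input at $.commands[0]: expected keys travel, turn
```

```bash
python3 - <<'E'
from h import *
f=grab('wrist','w1'); s=ctrl.sense(); print(s['tool_pos'],s['eef_rot'],s['q'],s['force'],f['eye'])
E
```

```text
[ 0.3711173 -0.1404438  0.2310576] [-0.00208348  0.77804345  0.62820064  0.00282972] [-0.47714485 -0.15476069  2.13290558  0.00746445  1.16499338 -0.26778723] [-0.01052725  3.35419034 -0.91000349] [ 0.38635691 -0.06942213  0.37458203]
```

View pics/w1.png

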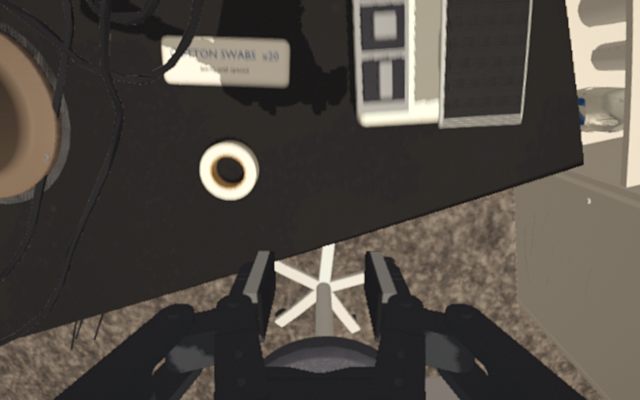

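The wrist view shows the camera looking past the fingers, with image up being +y. The bar and square keys are at (385,80) and (384,25). Next I'll go over the mixer, then on to the holder.

Request:
arm_command(
  commands=[
    {"travel": [0.08,0.06,0],"turn": 0.017},
    {"travel": [0.08,0.06,0],"turn": 0.017},
    {"travel": [0.06,0.06,-0.02],"turn": 0},
    {"travel": [0,0,0],"turn": 0},
  ],
)

```text
time: 1.7
tool_pos: [0.4802, -0.0572, 0.2203]
eef_rot: [-0.001, 0.709, 0.705, -0.0]
force: [-0.5, 0.7, 0.0]
grip_width: 0.497
grip_force: 0.0
```

```bash
python3 - <<'E'
from h import *
f=grab('wrist','w2'); s=ctrl.sense(); print(s['tool_pos'],s['eef_rot'],f['eye'])
E
```

```text
[ 0.479185  -0.0582394  0.2204285] [-0.00083171  0.70986896  0.7043328  -0.00081623] [0.48020269 0.02222424 0.36361112]
```

Request:
arm_command(
  commands=[
    {"travel": [0,0.12,0],"turn": 0},
    {"travel": [0,0.12,0],"turn": 0},
    {"travel": [0,0,0],"turn": 0},
    {"travel": [0,0,0],"turn": 0},
  ],
)

```text
time: 2.25
tool_pos: [0.479, 0.0601, 0.2213]
eef_rot: [0.0, 0.711, 0.704, -0.0]
force: [-0.4, 0.4, 0.2]
grip_width: 0.498
grip_force: 0.0
```

```bash
python3 - <<'E'
from h import *
f=grab('wrist','w3'); s=ctrl.sense(); print(s['tool_pos'],s['eef_rot'],f['eye'])
E
```

```text
[0.47911344 0.05965312 0.22131414] [ 2.48215869e-04  7.11122990e-01  7.03067492e-01 -3.65159751e-04] [0.47904106 0.13975867 0.36451627]
```

Request:
arm_command(
  commands=[
    {"travel": [0,0.12,0],"turn": 0},
    {"travel": [0,0.12,0],"turn": 0},
    {"travel": [0,0.08,-0.08],"turn": 0},
    {"travel": [0,0,-0.08],"turn": 0},
    {"travel": [0,0,0],"turn": 0},
    {"travel": [0,0,0],"turn": 0},
  ],
)

```text
time: 3.05
tool_pos: [0.4807, 0.2199, 0.1424]
eef_rot: [0.0, 0.711, 0.703, 0.001]
force: [0.4, 0.6, 0.8]
grip_width: 0.5
grip_force: 0.0
```

```bash
python3 - <<'E'
from h import *
f=grab('wrist','w4'); s=ctrl.sense(); print(s['tool_pos'],s['eef_rot'],f['eye'])
E
```

```text
[0.48134191 0.2203322  0.14315663] [0.0007572  0.71143854 0.70274642 0.0014468 ] [0.48076879 0.29946454 0.28568032]
```

Request:
arm_command(
  commands=[
    {"travel": [0,0.1,0],"turn": 0},
    {"travel": [0,0.04,0],"turn": 0},
    {"travel": [0,0,0],"turn": 0},
    {"travel": [0,0,0],"turn": 0},
  ],
)

```text
time: 3.6
tool_pos: [0.4795, 0.2902, 0.1417]
eef_rot: [0.0, 0.711, 0.704, -0.0]
force: [-0.0, 0.2, -0.3]
grip_width: 0.499
grip_force: 0.0
```

```bash
python3 - <<'E'
from h import *
f=grab('wrist','w5'); s=ctrl.sense(); print(s['tool_pos'],s['eef_rot'],f['eye'])
a,b=load('w2')['img'],load('w3')['img']; print(proj(load('w2'),[.54,.065,.09]),proj(load('w3'),[.54,.065,.09]))
c=load('w4')['img'];d=f['img']
def crop(n,p,w,h):
    u,v=proj(load(n),p); x=int(np.clip(u-w//2,0,640-w)); y=int(np.clip(v-h//2,0,400-h)); print(n,x,y); return cv2.resize(load(n)['img'][y:y+h,x:x+w],(400,300),interpolation=3)
m=np.vstack([np.hstack([crop(n,[.5,.0,.06],400,300) for n in('w2','w3')]),np.hstack([crop(n,[.48,.36,.03],266,200) for n in('w4','w5')])])
cv2.imwrite('pics/m2.png',m[:,:,::-1])
E
```

```text
[0.4794102  0.290026   0.14142464] [ 1.88203518e-04  7.10871398e-01  7.03321917e-01 -3.19821086e-04] [0.47955738 0.36986587 0.284857  ]
[398.27358868  33.53243929] [391.0421192  182.50103879]
w2 141 0
w3 141 87
w4 183 0
w5 186 5
```

View pics/m2.png

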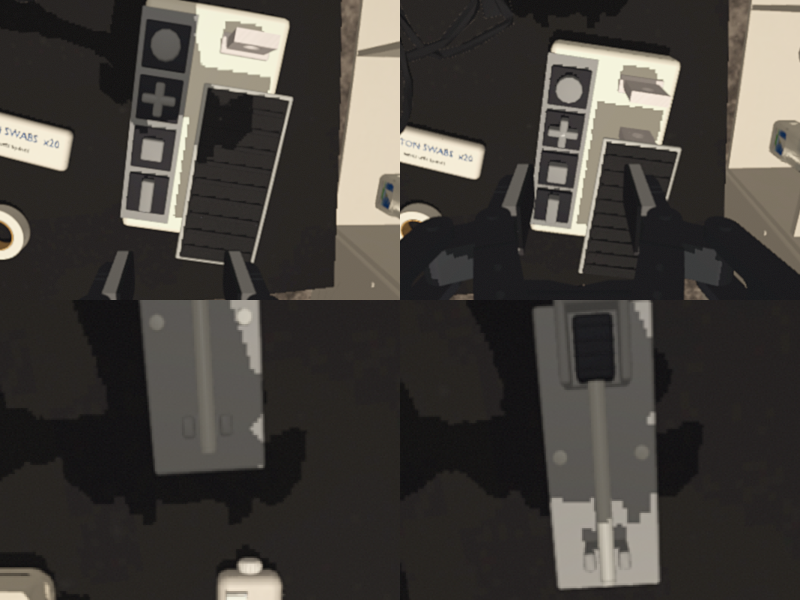

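In w4 and w5 the pin lies free: rod tip at about (323.7,193.8) in w5 and (321.3,101) in w4, knob front at about (316,59) in w5. In w2 and w3 all four keys and the ear are visible.

```bash
python3 - <<'E'
from h import *
w2,w3,w4,w5=map(load,('w2','w3','w4','w5'))
print('tip tri',tri((w5,323.7,193.8),(w4,321.3,101)))
print('tip pl',plane(w5,323.7,193.8,.032),plane(w4,321.3,101,.032))
print('rod knob',plane(w5,316.3,59.5,.032))
# rod centre per row (edges by gradient) in w5/w4
for n,f,r0,r1,ua,ub in(('w5',w5,70,140,316.8,320.5),('w4',w4,10,90,316.,321.)):
    g=cv2.GaussianBlur(cv2.cvtColor(f['img'],6+1),(0,0),1).astype(float); P=[]
    for v in range(r0,r1,6):
        u0=ua+(ub-ua)*(v-r0)/(r1-r0); x=np.arange(int(u0)-9,int(u0)+10); d=np.gradient(g[v,x]); 
        a=x[:10][np.argmax(d[:10])]; b=x[9:][np.argmin(d[9:])]; P.append(((a+b)/2,b-a,v))
    P=np.array(P); print(n,np.median(P[:,1])); k=np.polyfit(P[:,2],P[:,0],1)
    q=[plane(f,np.polyval(k,v),v,.032) for v in(r0,r1)]; dd=q[0]-q[1]; print(q,'pin yaw deg',np.degrees(np.arctan2(-dd[0],dd[1])))
# holder screws (white dots) check & keys
for f,ks in((w2,[(165,45),(157,99),(152,149),(147,195)]),(w3,[(169,90),(163,133),(158,171),(153,209)])):
    o=np.array([141,0 if f is w2 else 87]); 
    print([plane(f,*(o+np.array(k)),.056).round(4) for k in ks])
a=cv2.resize(w3['img'][120:240,340:460],(600,600),interpolation=3)
cv2.imwrite('pics/m3.png',a[:,:,::-1])
E
```

```text
tip tri (array([0.48262272, 0.2934032 , 0.03550546]), [np.float64(0.0001179426662146528), np.float64(0.00011794266621468371)])
tip pl [0.48254622 0.29232688 0.032     ] [0.48276829 0.29331992 0.032     ]
rod knob [0.47796657 0.39207482 0.032     ]
w5 9.0
[array([0.47824717, 0.38501194, 0.032     ]), array([0.47997801, 0.33499565, 0.032     ])] pin yaw deg 1.9819609859090193
w4 10.0
[array([0.47958585, 0.35411526, 0.032     ]), array([0.48244768, 0.30108221, 0.032     ])] pin yaw deg 3.0888699155186936
[array([0.4689, 0.0614, 0.056 ]), array([0.461 , 0.0168, 0.056 ]), array([ 0.4552, -0.0279,  0.056 ]), array([ 0.449 , -0.0726,  0.056 ])]
[array([0.4696, 0.062 , 0.056 ]), array([0.4627, 0.0179, 0.056 ]), array([ 0.4564, -0.0245,  0.056 ]), array([ 0.4496, -0.0707,  0.056 ])]
```

View pics/m3.png

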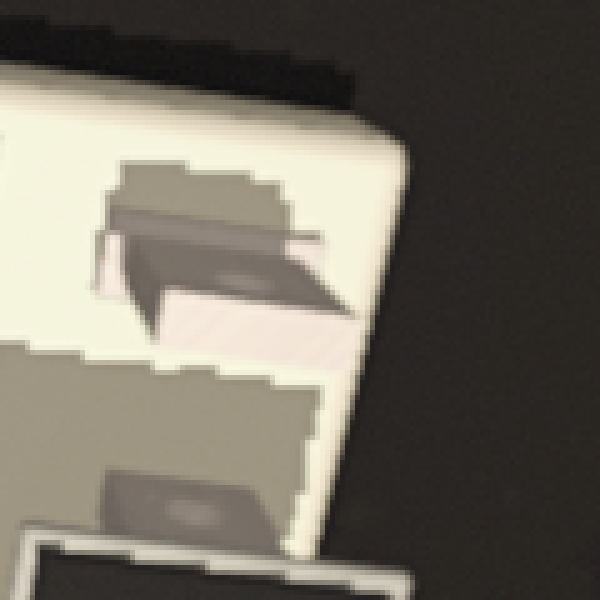

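The crop of w3 shows the ear's top outer edge from (163,288) to (358,315), its hole at (248,281), and the tongue's hole at (192,512), all in crop pixels (scale 5, origin 340,120).

```bash
python3 - <<'E'
from h import *
w3=load('w3'); c=lambda x,y:(340+(x-2)/5,120+(y-2)/5)
A=plane(w3,*c(163,288),.09);B=plane(w3,*c(358,315),.09)
H=plane(w3,*c(248,281),.075);T=plane(w3,*c(192,512),.075)
print(A,B,np.linalg.norm(A-B),(A+B)/2,'yaw',np.degrees(np.arctan2(B[1]-A[1],B[0]-A[0])))
print('holes',H,T,np.linalg.norm(H-T),'yaw',np.degrees(np.arctan2(-(H-T)[0],(H-T)[1])))
for k0,k1 in(((.4689,.0614),(.449,-.0726)),((.4696,.062),(.4496,-.0707))):
    d=np.array(k0)-k1; print('keys',np.linalg.norm(d),np.degrees(np.arctan2(-d[0],d[1])))
yaw=np.radians(-8.3);ex=np.array([np.cos(yaw),np.sin(yaw)]);ey=np.array([-ex[1],ex[0]])
o=np.array([.4593,-.0049])+.042*ex; print('origin',o,'ear in mixer',[((P[:2]-o)@ex,(P[:2]-o)@ey) for P in(H,T,(A+B)/2)])
E
```

```text
[0.5236089  0.06983454 0.09      ] [0.55742208 0.06474908 0.09      ] 0.034193462443358934 [0.54051549 0.06729181 0.09      ] yaw -8.553124063488669
holes [0.54132008 0.06716575 0.075     ] [0.53321307 0.02260437 0.075     ] 0.0452928237649088 yaw -10.310993731208532
keys 0.13546959068366599 -8.447113036598047
keys 0.13419869596981931 -8.57087687129314
origin [ 0.50086008 -0.01096296] ear in mixer [(np.float64(0.028757849166907788), np.float64(0.08315102395111738)), (np.float64(0.027168467094144257), np.float64(0.037886095482977)), (np.float64(0.02794348888138645), np.float64(0.08315961806090036))]
```

Request:
arm_command(
  commands=[
    {"travel": [0,0.1,0],"turn": 0.009},
    {"travel": [0,0.068,-0.04],"turn": 0},
    {"travel": [0,0,-0.08],"turn": 0},
    {"travel": [0,0,-0.08],"turn": 0},
    {"travel": [0,0,0],"turn": 0},
    {"travel": [0,0,0],"turn": 0},
  ],
)

```text
time: 4.4
tool_pos: [0.4804, 0.375, 0.0424]
eef_rot: [0.0, 0.691, 0.723, 0.001]
force: [0.5, -0.6, 0.2]
grip_width: 0.503
grip_force: 0.0
```

```bash
python3 - <<'E'
from h import *
f=grab('wrist','w6'); s=ctrl.sense(); q=s['eef_rot'];print(s['time'],s['tool_pos'],2*np.degrees(np.arctan2(q[2],q[1])),s['force'])
E
```

```text
4.45 [0.48111329 0.37555385 0.04330273] 92.6248315740211 [-0.02175257  0.14749348  0.43614342]
```

View pics/w6.png

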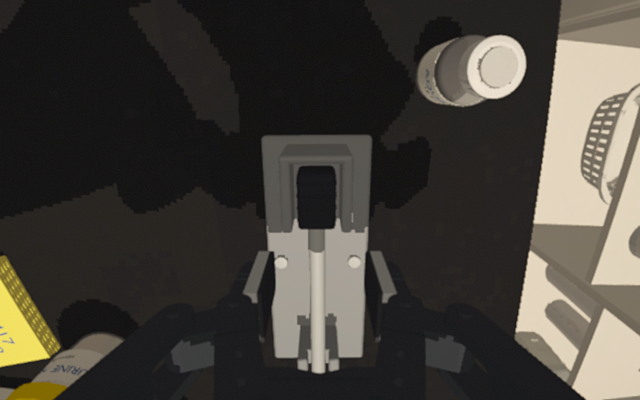

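The pin lies centred between the open fingers, with the rod at column 318, aligned with the tool and the pads clear of the pocket. I'll descend and close.

Request:
arm_command(
  commands=[
    {"travel": [-0.002,0,-0.03],"turn": 0},
    {"travel": [0,0,-0.026],"turn": 0},
    {"travel": [0,0,0],"turn": 0},
  ],
)

```text
time: 4.82
tool_pos: [0.4771, 0.3742, 0.0116]
eef_rot: [-0.0, 0.69, 0.723, -0.002]
force: [-0.6, -1.1, -0.1]
grip_width: 0.503
grip_force: 0.0
```

Request:
arm_command(
  commands=[
    {"travel": [0,0,0],"turn": 0},
    {"travel": [0,0,0],"turn": 0},
    {"travel": [0,0,0],"turn": 0},
    {"travel": [0,0,0],"turn": 0},
    {"travel": [0,0,0],"turn": 0},
    {"travel": [0,0,0],"turn": 0},
  ],
  fingers=0,
  force=80,
)

```text
time: 5.58
tool_pos: [0.4789, 0.3754, 0.0137]
eef_rot: [0.0, 0.69, 0.723, 0.0]
force: [0.0, 0.8, 2.8]
grip_width: 0.06
grip_force: 78.3
```

Request:
arm_command(
  commands=[
    {"travel": [0,0,0.04],"turn": 0},
    {"travel": [0,0,0.06],"turn": 0},
    {"travel": [0,0,0.08],"turn": 0},
    {"travel": [0,0,0.08],"turn": 0},
    {"travel": [0,0,0],"turn": 0},
    {"travel": [0,0,0],"turn": 0},
  ],
)

```text
time: 6.32
tool_pos: [0.4779, 0.3748, 0.1433]
eef_rot: [-0.0, 0.69, 0.723, -0.0]
force: [-0.4, -0.4, -0.5]
grip_width: 0.061
grip_force: 78.4
```

```bash
python3 - <<'E'
from h import *
f=grab('wrist','w7');g=grab('scene','s7');t=grab('top','t7'); s=ctrl.sense(); q=s['eef_rot'];print(s['time'],s['tool_pos'],2*np.degrees(np.arctan2(q[2],q[1])),s['force'],s['grip_width'],s['grip_force'])
m=np.zeros((600,800,3),np.uint8); m[:400]=0; m[:300,:480]=cv2.resize(f['img'],(480,300))
def crop(F,p,w,h,W,H):
    u,v=proj(F,p); x=int(np.clip(u-w//2,0,640-w)); y=int(np.clip(v-h//2,0,400-h)); print(x,y); return cv2.resize(F['img'][y:y+h,x:x+w],(W,H),interpolation=3)
m[300:,:400]=crop(g,[.479,.34,.15],100,75,400,300); m[300:,400:]=crop(t,[.479,.34,.15],100,75,400,300)
cv2.imwrite('pics/m4.png',m[:,:,::-1])
E
```

```text
6.475 [0.47714457 0.37422003 0.14143164] 92.66110229508892 [ 0.90096861 -0.10237085 -1.48060333] 0.05538580833776857 78.36071848869324
200 169
200 131
```

View pics/m4.png

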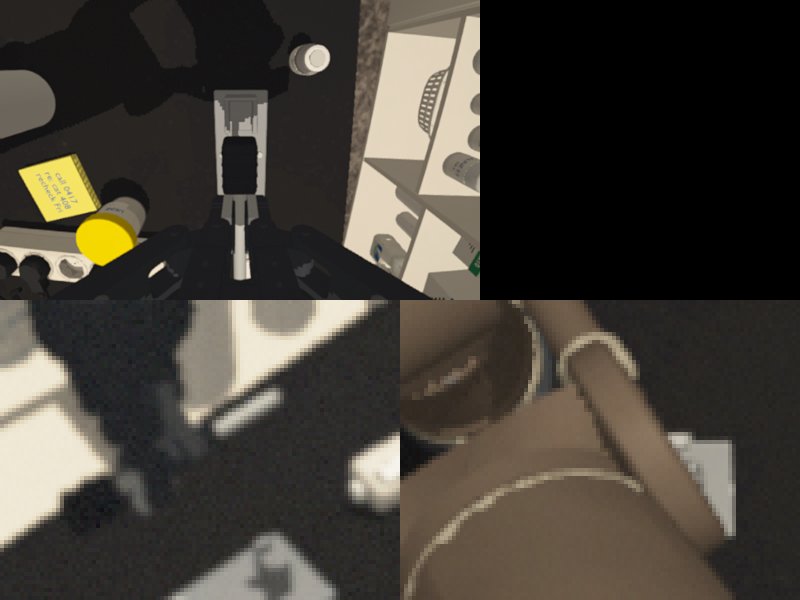

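The pin is held level in the gripper: the tip is at about (320,371) in the wrist frame and (270.5,193) in the scene frame.

```bash
python3 - <<'E'
from h import *
f=load('w7');g=load('s7');tcp=np.array([.4771,.3742,.1414])
p,e=tri((f,320,372),(g,270.5,193)); print('tip',p,e,p-tcp)
im=g['img'].astype(int)
k=tri((f,320,258.7),(g,200+(95)/4,169+(505-300)/4)); print('knobfront rough',k)
for z in(.157,.161,.165): print(z,plane(f,320,258.7,z+.009)-tcp, plane(f,320,372,z)-tcp)
# rod line in scene: bright pixels
sub=im[185:220,245:275].sum(2); ys,xs=np.where(sub>330)
print([(x+245,y+185) for x,y in zip(xs,ys)][:60])
E
```

```text
tip [0.48586956 0.28915474 0.13771004] [np.float64(0.00952896922250195), np.float64(0.009528969222501934)] [ 0.00876956 -0.08504526 -0.00368996]
knobfront rough (array([0.47440446, 0.39784253, 0.16372267]), [np.float64(0.008436310071232975), np.float64(0.008436310071232966)])
0.157 [-0.00028293  0.01567965  0.0246    ] [ 0.00296014 -0.0531779   0.0156    ]
0.161 [-0.0003927   0.01781626  0.0286    ] [ 0.00275788 -0.04906397  0.0196    ]
0.165 [-0.00050247  0.01995287  0.0326    ] [ 0.00255562 -0.04495004  0.0236    ]
[(np.int64(246), np.int64(185)), (np.int64(247), np.int64(185)), (np.int64(248), np.int64(185)), (np.int64(249), np.int64(185)), (np.int64(250), np.int64(185)), (np.int64(251), np.int64(185)), (np.int64(252), np.int64(185)), (np.int64(253), np.int64(185)), (np.int64(254), np.int64(185)), (np.int64(255), np.int64(185)), (np.int64(256), np.int64(185)), (np.int64(257), np.int64(185)), (np.int64(258), np.int64(185)), (np.int64(259), np.int64(185)), (np.int64(260), np.int64(185)), (np.int64(261), np.int64(185)), (np.int64(262), np.int64(185)), (np.int64(263), np.int64(185)), 
[... 643 characters left out ...]
.int64(258), np.int64(186)), (np.int64(259), np.int64(186)), (np.int64(260), np.int64(186)), (np.int64(261), np.int64(186)), (np.int64(262), np.int64(186)), (np.int64(263), np.int64(186)), (np.int64(264), np.int64(186)), (np.int64(265), np.int64(186)), (np.int64(266), np.int64(186)), (np.int64(267), np.int64(186)), (np.int64(268), np.int64(186)), (np.int64(269), np.int64(186)), (np.int64(246), np.int64(187)), (np.int64(247), np.int64(187)), (np.int64(248), np.int64(187)), (np.int64(249), np.int64(187)), (np.int64(250), np.int64(187)), (np.int64(251), np.int64(187)), (np.int64(252), np.int64(187)), (np.int64(253), np.int64(187)), (np.int64(254), np.int64(187)), (np.int64(255), np.int64(187))]
```

```bash
python3 - <<'E'
from h import *
g=load('s7');tcp=np.array([.4771,.3742,.1414]); d=np.array([.0463,-.9989,0])
for dz in(.016,.019,.022):
    for pd in(-3,0,3): print(dz,pd,[proj(g,tcp+[0,0,dz]+d*L+[0,0,L*np.tan(np.radians(pd))]).round(1) for L in(.035,.082)])
c=g['img'][180:215,235:285]; 
cv2.imwrite('pics/m5.png',cv2.resize(c,(750,525),interpolation=0)[:,:,::-1])
E
```

```text
0.016 -3 [array([250.5, 204.6]), array([269.1, 194.6])]
0.016 0 [array([250.4, 204. ]), array([269. , 193.2])]
0.016 3 [array([250.3, 203.4]), array([268.9, 191.9])]
0.019 -3 [array([250.3, 203.6]), array([269. , 193.7])]
0.019 0 [array([250.2, 203.1]), array([268.9, 192.3])]
0.019 3 [array([250.2, 202.5]), array([268.8, 190.9])]
0.022 -3 [array([250.2, 202.7]), array([268.9, 192.7])]
0.022 0 [array([250.1, 202.1]), array([268.8, 191.3])]
0.022 3 [array([250. , 201.5]), array([268.7, 189.9])]
```

View pics/m5.png

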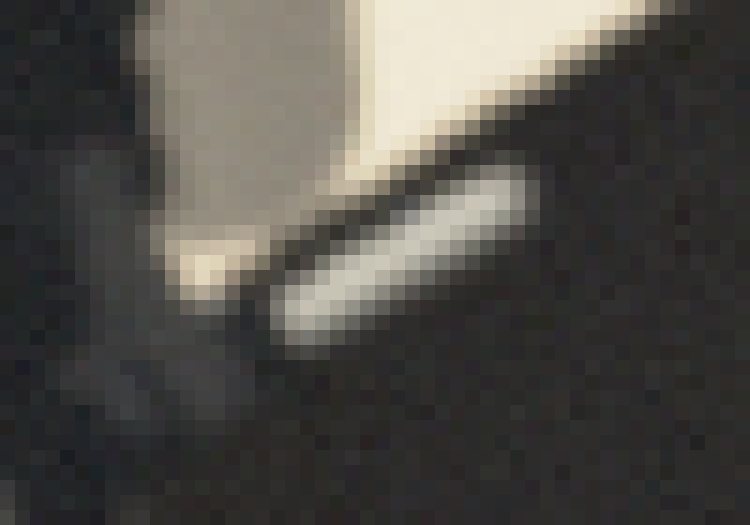

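The rod's image slope (-0.576) matches a level pin (-0.578), and the tip matches the position predicted from the TCP, so the grip is good. Next is the pre-insert point, about 20 mm outside the ear on the axis.

Request:
arm_command(
  commands=[
    {"travel": [0.04,-0.1,0],"turn": -0.011},
    {"travel": [0.04,-0.1,0],"turn": -0.01},
    {"travel": [0.04,-0.1,-0.031],"turn": -0.01},
    {"travel": [0.037,-0.11,-0.06],"turn": 0},
    {"travel": [0,0,-0.08],"turn": 0},
    {"travel": [0,0,0],"turn": 0},
    {"travel": [0,0,0],"turn": 0},
    {"travel": [0,0,0],"turn": 0},
  ],
)

```text
time: 7.48
tool_pos: [0.5574, 0.1737, 0.0608]
eef_rot: [0.001, 0.757, 0.653, 0.001]
force: [-0.3, 0.0, 0.0]
grip_width: 0.058
grip_force: 78.4
```

```bash
python3 - <<'E'
from h import *
f=grab('wrist','w8');g=grab('scene','s8')
S=[]
for _ in range(6):
    s=ctrl.sense(); q=s['eef_rot'];S.append(np.r_[s['tool_pos'],2*np.degrees(np.arctan2(q[2],q[1]))]); ctrl.grab_frame('top')
print(s['time'],np.mean(S,0),np.std(S,0),s['force'],s['q'])
c=g['img'][145:205,305:385]; a=cv2.resize(c,(600,450),interpolation=3)
cv2.imwrite('pics/m6.png',a[:,:,::-1])
E
```

```text
7.825 [5.56792869e-01 1.73181504e-01 6.01891037e-02 8.15540331e+01] [0.00032162 0.00026038 0.00040962 0.01734035] [-0.1753993   0.1950208  -0.11327756] [ 2.26432986e-01  4.44066415e-01  1.84134793e+00 -1.67344867e-05
  8.55388118e-01  3.74298988e-01]
```

View pics/m6.png

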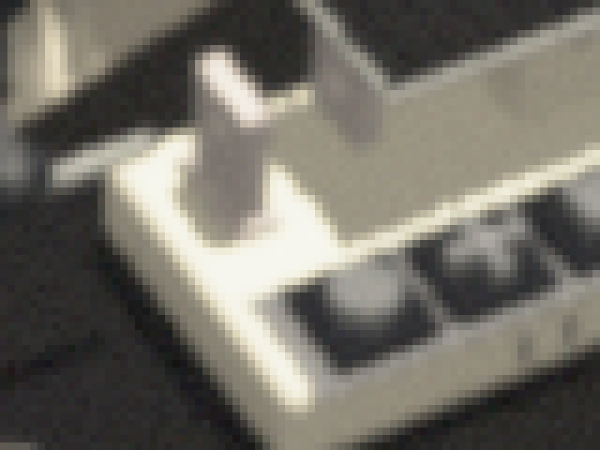

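The scene crop shows the rod from (55,170) to (155,140) pointing at the ear. The ear's outer face runs from (190,60) at the top to (265,235) at the bottom. I'll check it by projection.

```bash
python3 - <<'E'
from h import *
g=load('s8'); y=np.radians(-8.5); ex=np.array([np.cos(y),np.sin(y),0]);ey=np.array([-ex[1],ex[0],0]); E=np.array([.5405,.0673,0])
c=lambda p:((proj(g,p)-[305,145]+.5)*7.5).round(0)
print('ear corners top outer',c(E-ex*.017+[0,0,.09]),c(E+ex*.017+[0,0,.09]),'bottom',c(E-ex*.017+[0,0,.04]),c(E+ex*.017+[0,0,.04]),'hole',c(E+[0,0,.075]))
T=np.array([.5568,.1732,.0602+.019]); print('rod',[c(T-ey*L) for L in(.02,.04,.06,.083,.107)])
E
```

```text
ear corners top outer [249. 124.] [197.  61.] bottom [243. 230.] [193. 168.] hole [221. 125.]
rod [array([-12., 203.]), array([ 42., 182.]), array([ 96., 162.]), array([157., 139.]), array([221., 115.])]
```

```bash
python3 - <<'E'
from h import *
g=load('s8'); c=g['img'][155:190,305:345]
cv2.imwrite('pics/m7.png',cv2.resize(c,(680,595),interpolation=0)[:,:,::-1])
E
```

```text
(no output)
```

View pics/m7.png

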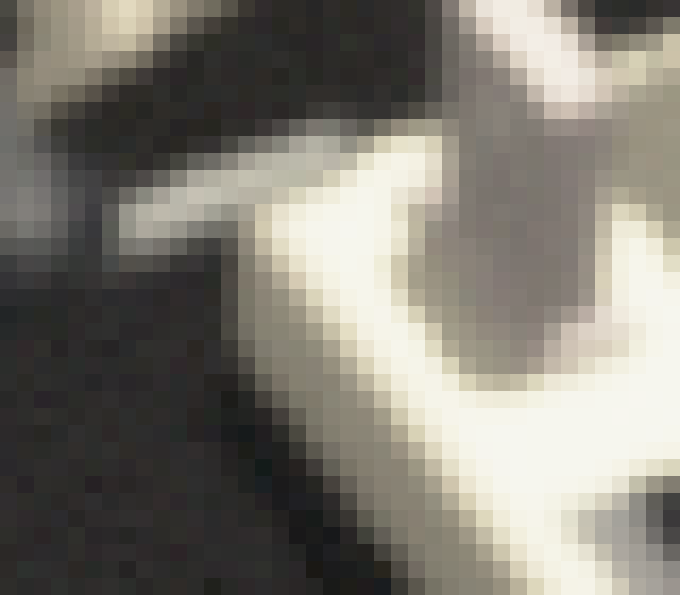

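The observed rod line matches the projection: predicted (62,175) and (152,141), observed (62,175) and (152,140). It needs to drop 4 mm, and then I'll advance along the axis.

Request:
arm_command(
  commands=[
    {"travel": [-0.001,0,-0.0084],"turn": 0},
    {"travel": [-0.003,-0.02,0],"turn": 0},
    {"travel": [-0.003,-0.02,0],"turn": 0},
    {"travel": [-0.003,-0.02,0],"turn": 0},
    {"travel": [-0.003,-0.02,0],"turn": 0},
    {"travel": [0,0,0],"turn": 0},
    {"travel": [0,0,0],"turn": 0},
  ],
)

```text
time: 8.75
tool_pos: [0.5499, 0.1325, 0.055]
eef_rot: [0.0, 0.758, 0.653, 0.0]
force: [0.2, 0.1, -0.3]
grip_width: 0.062
grip_force: 78.4
```

```bash
cat > st.py <<'E'
from h import *
S=[]
for _ in range(5):
    g=ctrl.grab_frame('scene'); s=ctrl.sense(); q=s['eef_rot'];S.append(np.r_[s['tool_pos'],2*np.degrees(np.arctan2(q[2],q[1])),s['force']])
m=np.mean(S,0); y=np.radians(-8.5); ex=np.array([np.cos(y),np.sin(y)]);ey=np.array([-ex[1],ex[0]]); d=m[:2]-[.5405,.0673]
print(s['time'],m.round(4),'lat',d@ex,'along',d@ey,s['grip_width'])
E
python3 st.py
```

```text
9.0 [ 5.4980e-01  1.3280e-01  5.4900e-02  8.1519e+01  3.7000e-03  2.7350e-01
 -4.6310e-01] lat -0.00048812538249305357 along 0.06613338579122482 0.05959705296459424
```

Request:
arm_command(
  commands=[
    {"travel": [-0.002,-0.02,0.002],"turn": 0},
    {"travel": [-0.003,-0.02,0],"turn": 0},
    {"travel": [-0.003,-0.02,0],"turn": 0},
    {"travel": [-0.003,-0.02,0],"turn": 0},
    {"travel": [0,0,0],"turn": 0},
    {"travel": [0,0,0],"turn": 0},
  ],
)

```text
time: 9.75
tool_pos: [0.5443, 0.0924, 0.0559]
eef_rot: [-0.0, 0.758, 0.653, 0.0]
force: [0.4, 0.3, -0.6]
grip_width: 0.063
grip_force: 78.4
```

```bash
python3 st.py
```

```text
10.0 [ 5.44300e-01  9.28000e-02  5.59000e-02  8.15182e+01 -1.75400e-01
 -1.46100e-01 -6.37200e-01] lat -4.569774606222143e-05 along 0.02573344749477136 0.06123602215871309
```

Request:
arm_command(
  commands=[
    {"travel": [-0.002,-0.014,0],"turn": 0},
    {"travel": [0,0,0],"turn": 0},
    {"travel": [0,0,0],"turn": 0},
  ],
)

```text
time: 10.38
tool_pos: [0.5432, 0.0854, 0.0559]
eef_rot: [-0.0, 0.758, 0.653, 0.0]
force: [0.4, -0.1, -0.8]
grip_width: 0.062
grip_force: 78.4
```

```bash
python3 st.py
```

```text
10.625 [ 5.43200e-01  8.55000e-02  5.59000e-02  8.15001e+01  1.08600e-01
 -1.80100e-01 -3.67300e-01] lat -2.5701108476349363e-05 along 0.01841607187200848 0.05987000396396321
```

Request:
arm_command(
  commands=[
    {"travel": [0,0,0],"turn": 0},
    {"travel": [0,0,0],"turn": 0},
    {"travel": [0,0,0],"turn": 0},
    {"travel": [0,0,0],"turn": 0},
  ],
  fingers=0.4,
)

```text
time: 11.12
tool_pos: [0.5432, 0.0855, 0.0559]
eef_rot: [0.0, 0.758, 0.653, 0.0]
force: [0.2, -0.1, 0.6]
grip_width: 0.398
grip_force: 0.0
```

Request:
arm_command(
  commands=[
    {"travel": [0.0034,0.023,0],"turn": 0},
    {"travel": [0.0034,0.023,0],"turn": 0},
    {"travel": [0.0034,0.023,0],"turn": 0},
    {"travel": [0,0,0],"turn": 0},
    {"travel": [0,0,0],"turn": 0},
  ],
)

```text
time: 11.75
tool_pos: [0.5481, 0.1202, 0.0558]
eef_rot: [-0.0, 0.757, 0.653, -0.0]
force: [-0.4, 0.6, 0.1]
grip_width: 0.396
grip_force: 0.0
```

```bash
python3 st.py; python3 - <<'E'
from h import *
f=grab('wrist','w9');g=grab('scene','s9')
m=np.zeros((600,640,3),np.uint8); m[:300,:480]=cv2.resize(f['img'],(480,300)); m[300:,:400]=cv2.resize(g['img'][145:205,305:385],(400,300),interpolation=3)
cv2.imwrite('pics/m8.png',m[:,:,::-1])
E
```

```text
12.0 [5.48100e-01 1.19800e-01 5.58000e-02 8.14922e+01 5.00000e-04 6.91000e-02
 2.60800e-01] lat -0.00019961542717736007 along 0.05304329147796025 0.3991671032309533
```

View pics/m8.png

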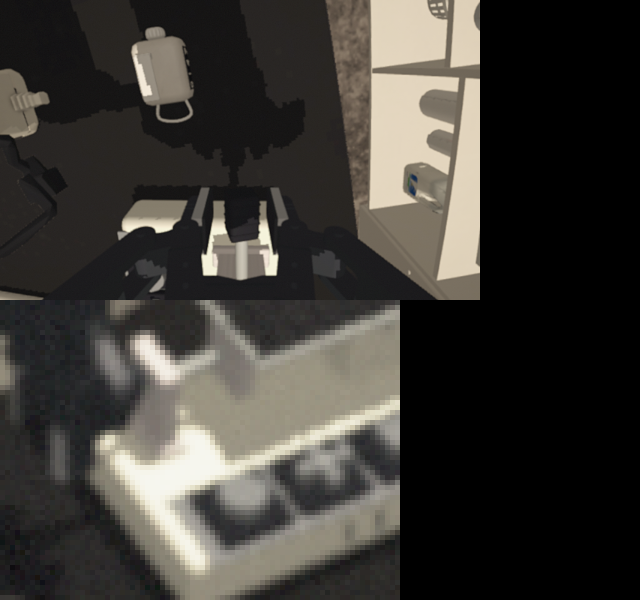

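The knob sits between the fingers, at about (241,220) in the wrist panel, with the rod running into the ear. I've now viewed 12 pictures, over the limit of 10, so from here I'll work from numbers only. Next I grip the knob and push.

Request:
arm_command(
  commands=[
    {"travel": [0,0,0],"turn": 0},
    {"travel": [0,0,0],"turn": 0},
    {"travel": [0,0,0],"turn": 0},
    {"travel": [0,0,0],"turn": 0},
    {"travel": [0,0,0],"turn": 0},
  ],
  fingers=0,
  force=40,
)

```text
time: 12.72
tool_pos: [0.5484, 0.12, 0.0559]
eef_rot: [0.0, 0.758, 0.653, 0.0]
force: [-0.2, -0.4, 1.0]
grip_width: 0.201
grip_force: 42.1
```

Request:
arm_command(
  commands=[
    {"travel": [-0.003,-0.02,0],"turn": 0},
    {"travel": [-0.003,-0.02,0],"turn": 0},
    {"travel": [0,0,0],"turn": 0},
    {"travel": [0,0,0],"turn": 0},
  ],
)

```text
time: 13.22
tool_pos: [0.546, 0.0983, 0.0569]
eef_rot: [0.001, 0.757, 0.653, -0.0]
force: [-0.8, -2.1, 6.4]
grip_width: 0.198
grip_force: 42.8
```

```bash
python3 st.py
```

```text
13.475 [ 5.46000e-01  9.83000e-02  5.70000e-02  8.15216e+01 -2.59000e-01
 -2.16850e+00  6.04750e+00] lat 0.0008893061181749904 along 0.03146746694327647 0.19983672118982676
```

Request:
arm_command(
  commands=[
    {"travel": [0,0,0],"turn": 0},
    {"travel": [0,0,0],"turn": 0},
    {"travel": [0,0,0],"turn": 0},
  ],
  fingers=0.3,
)

```text
time: 13.85
tool_pos: [0.5447, 0.0998, 0.0554]
eef_rot: [-0.0, 0.758, 0.653, -0.0]
force: [0.9, 0.1, -0.4]
grip_width: 0.302
grip_force: 0.0
```

Request:
arm_command(
  commands=[
    {"travel": [0,0,0],"turn": 0},
    {"travel": [0,0,0],"turn": 0},
    {"travel": [0,0,0],"turn": 0},
  ],
  fingers=0,
)

```text
time: 14.22
tool_pos: [0.5451, 0.1001, 0.0557]
eef_rot: [-0.0, 0.758, 0.653, -0.0]
force: [1.0, -0.0, -0.1]
grip_width: 0.199
grip_force: 41.3
```

Request:
arm_command(
  commands=[
    {"travel": [-0.003,-0.014,0.001],"turn": 0},
    {"travel": [0,0,0],"turn": 0},
    {"travel": [0,0,0],"turn": 0},
  ],
)

```text
time: 14.6
tool_pos: [0.5437, 0.0928, 0.0564]
eef_rot: [-0.0, 0.758, 0.653, 0.0]
force: [0.3, -0.2, -0.4]
grip_width: 0.2
grip_force: 41.3
```

```bash
python3 st.py
```

```text
14.85 [ 5.43800e-01  9.30000e-02  5.64000e-02  8.14999e+01 -4.33500e-01
  2.51300e-01 -7.05600e-01] lat -0.0005415540953084082 along 0.02592230054146813 0.20026912119640816
```

Request:
arm_command(
  commands=[
    {"travel": [-0.001,-0.006,0],"turn": 0},
    {"travel": [-0.001,-0.006,0],"turn": 0},
    {"travel": [0,0,0],"turn": 0},
  ],
)

```text
time: 15.22
tool_pos: [0.5427, 0.0867, 0.0563]
eef_rot: [-0.0, 0.758, 0.653, -0.0]
force: [0.2, -0.1, 0.3]
grip_width: 0.204
grip_force: 41.3
```

```bash
python3 st.py
```

```text
15.475 [ 5.42800e-01  8.70000e-02  5.64000e-02  8.14941e+01 -2.20000e-02
  1.43100e-01 -6.22400e-01] lat -0.0006603237384840392 along 0.01977589087667045 0.20175918366532405
```

Request:
arm_command(
  commands=[
    {"travel": [-0.0005,-0.003,0],"turn": 0},
    {"travel": [-0.0005,-0.003,0],"turn": 0},
    {"travel": [0,0,0],"turn": 0},
  ],
)

```text
time: 15.85
tool_pos: [0.5427, 0.0859, 0.0565]
eef_rot: [-0.001, 0.758, 0.652, 0.002]
force: [0.6, 6.8, -0.8]
grip_width: 0.207
grip_force: 41.2
```

Request:
arm_command(
  commands=[
    {"travel": [-0.0004,-0.003,0],"turn": 0},
    {"travel": [0,0,0],"turn": 0},
  ],
)

```text
time: 16.1
tool_pos: [0.5427, 0.0859, 0.0565]
eef_rot: [-0.002, 0.758, 0.652, 0.003]
force: [0.6, 11.1, -1.6]
grip_width: 0.2
grip_force: 41.1
```

```bash
python3 st.py
```

```text
16.35 [ 5.42700e-01  8.59000e-02  5.65000e-02  8.13603e+01  1.17110e+00
  1.12905e+01 -2.06680e+00] lat -0.0005400834120499023 along 0.018710284663022766 0.20436238373588872
```

Firm contact at 11 N, with the knob seated on the ear. I'll release, lift straight up, and turn for the keys.

Request:
arm_command(
  commands=[
    {"travel": [0.0004,0.003,0],"turn": 0},
    {"travel": [0,0,0],"turn": 0},
    {"travel": [0,0,0],"turn": 0},
    {"travel": [0,0,0],"turn": 0},
  ],
  fingers=0.4,
)

```text
time: 16.85
tool_pos: [0.5423, 0.0836, 0.0564]
eef_rot: [0.0, 0.758, 0.653, -0.0]
force: [0.3, -0.3, 0.6]
grip_width: 0.398
grip_force: 0.0
```

Request:
arm_command(
  commands=[
    {"travel": [0,0,0.06],"turn": 0},
    {"travel": [0,0,0.08],"turn": 0},
    {"travel": [0,0,0.08],"turn": 0},
    {"travel": [0,0.08,0],"turn": 0},
    {"travel": [0,0.02,0],"turn": 0},
    {"travel": [0,0,0],"turn": 0},
    {"travel": [0,0,0],"turn": 0},
  ],
)

```text
time: 17.73
tool_pos: [0.5417, 0.1332, 0.1655]
eef_rot: [-0.0, 0.758, 0.653, -0.001]
force: [0.4, 0.7, 0.4]
grip_width: 0.402
grip_force: 0.0
```

```bash
python3 st.py; python3 - <<'E'
from h import *
f=grab('wrist','w10');s=grab('scene','s10')
y=np.radians(-8.5); ex=np.array([np.cos(y),np.sin(y),0]);ey=np.array([-ex[1],ex[0],0]); E=np.array([.5405,.0673,.084])
g=cv2.cvtColor(f['img'],cv2.COLOR_RGB2GRAY)
# dark knob profile along axis (at knob top height) and across
for L in range(-14,42,2):
    u,v=proj(f,E+ey*L/1000); print(L,(round(u),round(v)),g[int(round(v)),int(round(u))] if 0<=v<400 else None,end='; ')
print()
for X in range(-20,22,2):
    u,v=proj(f,E+ey*.014+ex*X/1000); print(X,g[int(round(v)),int(round(u))] if 0<=v<400 else None,end='; ')
E
```

```text
17.975 [ 0.542   0.1332  0.1658 81.4588  0.1496  0.1315  0.285 ] lat -0.008265238618108864 along 0.06542970596779896 0.40281784631518996
-14 (330, 302) 228; -12 (330, 300) 230; -10 (330, 298) 229; -8 (330, 295) 229; -6 (330, 293) 230; -4 (330, 291) 148; -2 (330, 289) 113; 0 (330, 287) 115; 2 (330, 285) 73; 4 (330, 282) 39; 6 (330, 280) 40; 8 (331, 278) 41; 10 (331, 276) 42; 12 (331, 273) 40; 14 (331, 271) 42; 16 (331, 269) 42; 18 (331, 266) 41; 20 (331, 264) 42; 22 (331, 262) 42; 24 (331, 259) 42; 26 (331, 257) 42; 28 (331, 255) 32; 30 (331, 252) 19; 32 (331, 250) 20; 34 (331, 248) 18; 36 (331, 245) 50; 38 (331, 243) 147; 40 (331, 240) 149; 
-20 204; -18 232; -16 172; -14 111; -12 111; -10 25; -8 24; -6 26; -4 34; -2 41; 0 42; 2 43; 4 41; 6 40; 8 40; 10 39; 12 96; 14 155; 16 236; 18 205; 20 16;
```

The knob profile runs from about 2 to 29 mm outside the ear, so the pin is seated. On to the bar key with the fingers shut.

Request:
arm_command(
  commands=[
    {"travel": [-0.03,-0.02,0],"turn": 0.028},
    {"travel": [-0.03,-0.055,0],"turn": 0.028},
    {"travel": [-0.03,-0.055,0],"turn": 0.028},
    {"travel": [-0.03,-0.055,0],"turn": 0.028},
    {"travel": [-0.03,-0.055,0],"turn": 0.028},
    {"travel": [-0.036,-0.055,0],"turn": 0.028},
    {"travel": [0,-0.055,0],"turn": 0.028},
    {"travel": [0,-0.061,0],"turn": 0.028},
  ],
  fingers=0,
)

```text
time: 19.08
tool_pos: [0.4491, -0.0724, 0.1666]
eef_rot: [0.0, 0.152, 0.988, -0.0]
force: [0.7, -0.2, 1.2]
grip_width: 0.001
grip_force: 0.0
```

Request:
arm_command(
  commands=[
    {"travel": [0,0,0],"turn": 0.026},
    {"travel": [0,0,-0.08],"turn": 0},
    {"travel": [0,0,-0.08],"turn": 0},
    {"travel": [0,0,0],"turn": 0},
    {"travel": [0,0,0],"turn": 0},
  ],
)

```text
time: 19.7
tool_pos: [0.4502, -0.0718, 0.0874]
eef_rot: [0.001, 0.074, 0.997, -0.0]
force: [1.6, -0.6, 0.2]
grip_width: 0.0
grip_force: 0.0
```

```bash
python3 st.py; python3 - <<'E'
from h import *
print(ctrl.sense()['q'])
E
```

```text
19.95 [ 4.508000e-01 -7.190000e-02  8.810000e-02  1.715102e+02  5.574000e-01
 -1.621000e-01 -1.141000e-01] lat -0.06809910352732121 along -0.15087948380088195 -0.001484632627723851
[-2.53420791e-01  1.87404899e-01  2.12530750e+00 -3.62679349e-05
  8.25802692e-01 -1.67605912e+00]
```

Request:
arm_command(
  commands=[
    {"travel": [-0.0024,0,-0.03],"turn": 0},
    {"travel": [0,0,-0.026],"turn": 0},
    {"travel": [0,0,0],"turn": 0},
    {"travel": [0,0,0],"turn": 0},
  ],
)

```text
time: 20.45
tool_pos: [0.4478, -0.0714, 0.0579]
eef_rot: [-0.001, 0.074, 0.997, 0.0]
force: [-0.5, 0.1, 0.3]
grip_width: 0.001
grip_force: 0.0
```

Request:
arm_command(
  commands=[
    {"travel": [0,0,-0.01],"turn": 0},
    {"travel": [0,0,-0.01],"turn": 0},
    {"travel": [0,0,0],"turn": 0},
    {"travel": [0,0,0],"turn": 0},
  ],
)

```text
time: 20.95
tool_pos: [0.4489, -0.0717, 0.0506]
eef_rot: [0.0, 0.074, 0.997, -0.0]
force: [-5.7, 0.9, 19.4]
grip_width: 0.002
grip_force: 9.6
```

```bash
python3 st.py
```

```text
21.2 [ 4.489000e-01 -7.170000e-02  5.060000e-02  1.715125e+02 -5.609400e+00
  9.732000e-01  1.892260e+01] lat -0.07007540368751473 along -0.15099493141765438 0.0016174446646995248
```

Bar key fully down: z stopped at 0.0506 with 19 N. Lift and go to the square key.

Request:
arm_command(
  commands=[
    {"travel": [0,0,0.03],"turn": 0},
    {"travel": [0,0,0.034],"turn": 0},
    {"travel": [0.007,0.045,0],"turn": 0},
    {"travel": [0.007,0.046,0],"turn": 0},
    {"travel": [0,0,0],"turn": 0},
    {"travel": [0,0,0],"turn": 0},
  ],
)

```text
time: 21.95
tool_pos: [0.4549, -0.0262, 0.0803]
eef_rot: [-0.0, 0.074, 0.997, -0.0]
force: [-0.1, 0.0, -1.2]
grip_width: 0.002
grip_force: 0.0
```

```bash
python3 st.py
```

```text
22.2 [ 4.549000e-01 -2.650000e-02  8.030000e-02  1.714707e+02 -2.423000e-01
 -1.056000e-01  2.531000e-01] lat -0.07076644845734649 along -0.10541580253535755 0.0015737370150535393
```

Request:
arm_command(
  commands=[
    {"travel": [0.001,0,-0.04],"turn": 0},
    {"travel": [0,0,-0.012],"turn": 0},
    {"travel": [0,0,-0.01],"turn": 0},
    {"travel": [0,0,0],"turn": 0},
    {"travel": [0,0,0],"turn": 0},
  ],
)

```text
time: 22.82
tool_pos: [0.4548, -0.0262, 0.0508]
eef_rot: [-0.001, 0.074, 0.997, -0.0]
force: [-6.4, -0.5, 13.6]
grip_width: 0.004
grip_force: 6.9
```

```bash
python3 st.py
```

```text
23.075 [ 4.548000e-01 -2.620000e-02  5.080000e-02  1.715224e+02 -5.895300e+00
 -4.615000e-01  1.347390e+01] lat -0.07098589836418344 along -0.10514162580965769 0.0013618478737547335
```

Square key fully down (0.0508, 13 N). Now I'll lift and pass over the plus key to the round one.

Request:
arm_command(
  commands=[
    {"travel": [0,0,0.03],"turn": 0},
    {"travel": [0,0,0.032],"turn": 0},
    {"travel": [0.009,0.06,0],"turn": 0},
    {"travel": [0.009,0.06,0],"turn": 0},
    {"travel": [0.009,0.059,0],"turn": 0},
    {"travel": [0,0,0],"turn": 0},
    {"travel": [0,0,0],"turn": 0},
  ],
)

```text
time: 23.95
tool_pos: [0.4692, 0.0632, 0.0808]
eef_rot: [0.0, 0.074, 0.997, -0.0]
force: [-0.1, -0.3, 0.3]
grip_width: -0.001
grip_force: 0.0
```

```bash
python3 st.py
```

```text
24.2 [ 4.69000e-01  6.28000e-02  8.05000e-02  1.71455e+02  1.16200e-01
 -4.09000e-02  8.73000e-02] lat -0.07007132895656762 along -0.014997658048789154 -0.002738837553221973
```

Request:
arm_command(
  commands=[
    {"travel": [0,0,-0.04],"turn": 0},
    {"travel": [0,0,-0.012],"turn": 0},
    {"travel": [0,0,-0.01],"turn": 0},
    {"travel": [0,0,0],"turn": 0},
    {"travel": [0,0,0],"turn": 0},
  ],
)

```text
time: 24.82
tool_pos: [0.4682, 0.063, 0.0508]
eef_rot: [-0.002, 0.074, 0.997, -0.001]
force: [-5.4, -2.1, 14.2]
grip_width: 0.003
grip_force: 6.7
```

```bash
python3 st.py
```

```text
25.075 [ 4.68200e-01  6.31000e-02  5.08000e-02  1.71522e+02 -5.63950e+00
 -1.91660e+00  1.32010e+01] lat -0.07085285924094822 along -0.014883615123672804 -0.0006989914326231412
```

Round key fully down (0.0508, 13 N). I'll lift clear, then check that the pin is still seated.

Request:
arm_command(
  commands=[
    {"travel": [0,0,0.04],"turn": 0},
    {"travel": [0,0,0.08],"turn": 0},
    {"travel": [0,0,0.1],"turn": 0},
    {"travel": [-0.05,0,0.05],"turn": 0},
    {"travel": [0,0,0],"turn": 0},
    {"travel": [0,0,0],"turn": 0},
  ],
)

```text
time: 25.82
tool_pos: [0.4441, 0.0634, 0.1838]
eef_rot: [0.0, 0.074, 0.997, -0.0]
force: [-0.1, -0.4, -0.8]
grip_width: 0.002
grip_force: 0.0
```

```bash
python3 st.py; python3 - <<'E'
from h import *
y=np.radians(-8.5); ex=np.array([np.cos(y),np.sin(y),0]);ey=np.array([-ex[1],ex[0],0]); E=np.array([.5405,.0673,.084])
a,b=load('s10'),grab('scene','s11'); w=grab('wrist','w11'); g=cv2.cvtColor(w['img'],7)
for L in range(-14,42,2):
    u,v=proj(w,E+ey*L/1000); print(L,g[int(round(v)),int(round(u))] if 0<=v<400 and 0<=u<640 else None,end='; ')
E
python3 -c "
from cell import ctrl
print(ctrl.hand_in())"
```

```text
26.075 [ 4.43700e-01  6.34000e-02  1.83100e-01  1.71496e+02  1.40100e-01
  4.60000e-03 -4.14200e-01] lat -0.09517520269547901 along -0.018141595024253773 0.0001520441241098894
-14 26; -12 27; -10 28; -8 27; -6 26; -4 27; -2 26; 0 28; 2 28; 4 27; 6 27; 8 27; 10 28; 12 28; 14 26; 16 29; 18 27; 20 28; 22 30; 24 35; 26 36; 28 35; 30 36; 32 36; 34 34; 36 27; 38 27; 40 28; the job is handed in; nothing more can be done
None
```

I handed the job in at 26 s: the pin was pushed through both eyelets to firm contact (11 N) with its knob at the ear, then bar, square and round were each pressed fully down and let up in that order, and the plus key was not pressed. The last pin check came before the key presses (the final view was blocked by the gripper), the cup, counter and vial were not re-checked at the end, and I viewed 12 pictures against the limit of 10.

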